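Release the slide lock and put the valve tray away

ROBOT

A 6-joint arm with a two-finger parallel gripper is mounted at the origin on the work surface. World frame = base frame: x ahead of the robot, y to its left, z up, the work surface at z = 0. Lengths are in m, angles in rad, forces in N, time in s.
With the tool pointing down it reaches from about 0.25 to 0.85 m from the base axis. Payload 12.5 kg.
Tool frame: the origin (TCP) lies on the centre line of the jaws, within the pads' length; the fingertips stand 19 mm ahead of it and the grasp point (between the pads) is the TCP (nose_length is the distance from the TCP to the fingertips, in m); z points along the fingers, x is the direction in which the jaws open and shut, and the axes are right-handed (so a half turn about z gives the same grasp; the last joint's range is limited). The gripper opens to 93 mm and grips with 3 to 60 N. Pads are 15 mm wide; open, the fingers measure 128 mm over their backs; the gripper's body (75 mm by 188 mm) begins 65 mm behind the grasp point.
Start: joints at [-1.288, 0.351, 1.652, -0, 1.139, -0.085], TCP at [0.198, -0.513, 0.238] pointing down, gripper open.
Joint ranges: [-2.75, 2.75], [-0.79, 2.1], [0.01, 2.65], [-1.57, 4.71], [0.07, 3.14], [-2.87, 2.87]. Speed limits (rad/s): [2.22, 2.22, 2.79, 3.14, 3.14, 3.14].

INTERFACE

Orientations are given as a unit quaternion [w, x, y, z].
In Python, from plant import * gives the robot as it stands. The module is installed in compiled form; this text tells all that it offers. Calls block until the motion is done:
- move_to(position, orientation): joint-space move of the TCP to a pose.
- move_l(position, rotation=None, speed=0.15, force_limit=None): straight line of the TCP; rotation=None keeps the orientation; speed is the mean speed in m/s. With force_limit (N) it stops when the force on the tool has changed by that much, and returns True; else False.
- move_j(angles): joint-space move.
- grip(opening, grasp_force=None): opening from 0.0 (shut) to 1.0 (fully open); grasp_force is the grip in N (None keeps the last); returns when the fingers have stopped.
- wait(seconds).
- ik(position, orientation): joint angles nearest the present ones, or None.
- get_image(name): name is "scene" or "top"; returns (picture, depth): 480x640x3 uint8, red, green, blue; 480x640 float32, m along the optical axis (not along the pixel's ray), 0 where there is no reading.
- camera_info(name): a dict with "K" (3x3 intrinsics, pixels), "rvec" (rotation vector, rad) and "tvec" (3), from world to camera coordinates, as OpenCV has them. Camera axes: x right, y down, z forward; pixel columns grow to the right and rows downward; lengths in m; the calibration is good to about 2 mm. A picture is of the moment at which its call begins. camera_info takes no time and is no camera call.
A pose or a line that the arm cannot do raises Unreachable and nothing moves.
- hand_in(): hands the job in, once; it reports no verdict.
Readings, each from a call of its own:
- read_t(): time.
- read_qpos(): joint angles.
- read_dq(): joint speeds.
- read_effort(): joint torques, N m.
- read_position(): TCP position.
- read_tool_rot(): TCP orientation.
- read_force(): force on the tool from outside, world axes, zero at the start.
- read_wrist_torque(): the same for the moment, N m.
- read_finger_gap(): opening from 0.0 (shut) to 1.0 (fully open).
Only numpy, scipy, OpenCV 4.12 (cv2) and the standard library are available. Lean on these libraries where they do the work, as an engineer would, in place of code of your own. Each camera call takes 0.05 s, during which the arm holds its last target. There are 200 camera calls.

TASK

Put the loaded valve tray (the pulled-out tray with the block of five valves on it) away: press down the release lever on its slide to free it, then push the tray fully home into its housing. Leave the other, empty tray out and locked, as it is.

Things in the scene. Friction and masses are not known exactly. Their poses are not given: they have to be found in the camera images.
- valve_tray (a joint): How far the valve tray has gone into its fixed grey housing (200 long, 190 wide, 88 mm high), m: 0 = fully out, towards the robot; 0.150 = fully home. Starts out and locked (4 mm play). Carries five grey valves in a row (top 70 mm above the table; tray rim 46 mm). Once free it slides with about 2 N friction and stays where left. A second, identical unit beside it (left or right) holds an empty tray.
- valve_front (a point): Middle of the outer face of the valve tray's aluminium front panel, 55 mm above the table, facing the robot. The panel is flat, 180 mm wide, from 12 to 78 mm above the table. The point's x axis points level into the housing (the way the tray goes home), y along the panel, z up. Push anywhere within 60 mm of the middle. It moves with the tray.
- valve_lever (a joint): Angle of the valve tray's release lever, rad: 0 = up, locked: it slopes up 0.25 rad towards the housing and its far end butts on a steel strike plate in the housing's mouth. From about 0.18 it clears the plate and the tray is free; press it past 0.2. Fully down, at its stop: 0.32. No return spring: friction (about 3 N at the pad) keeps it where it is left.
- valve_lever_pad (a point): Middle of the top of that lever's ribbed pad, 36 mm along the slide by 24 across, 61 mm above the table when up. The bare metal lever lies on the slide beside the tray, on its right seen from the robot, 76 mm from its middle line; pad 118 mm behind the panel's face, 42 mm before the housing. Press straight down about 12 mm (9 needed; stop at 14). x points to the housing, level at lever 0.
- spare_lever_pad (a point): The same point on the identical lever of the other tray, the empty one: that tray and lever are to be left alone.

How it is judged:
On the way, in this order (a step that is already met when the one before it is completed fails the run):
1. the release lever of the valve tray is pressed down (past 0.16 rad) while the tray is still out (value of joint valve_lever above 0.16 rad and value of joint valve_tray below 0.03 m), for 0.1 s.
2. the valve tray is pushed fully home (value of joint valve_tray above 0.138 m), for 0.2 s.
At the end, for the whole second after the job is handed in: The valve tray is home (less than 12 mm short of its stop) and at rest; the empty tray is still out and its lever up (its pad within 8 mm of where it was) (value of joint valve_tray above 0.138 m and velocity of joint valve_tray between -0.01 and 0.01 m/s and distance of spare_lever_pad from where it was at the start of the episode below 0.008 m); the robot touches nothing.
It fails at once if the empty tray or its lever is moved (its lever pad by more than 8 mm) (distance of spare_lever_pad from where it was at the start of the episode above 0.008 m).
It also fails if it takes over 38 s, if anything falls off the work surface, if the arm or the gripper's body presses on something with over 40 N, if the wrist force passes 120 N, or if a joint passes its speed limit or range.

## Working session

There is one attempt and no reset: what is moved stays moved. The work goes in short steps, each a Python script; the robot and the scene stay as the last script left them, time stands still between calls to the robot, and variables do not carry over. Pictures are saved under pics/ and viewed, about 8 in all and at most 12, crops included, and the job is handed in when it is done.

```bash
mkdir -p pics
cat > h.py <<'E'
from plant import *
import numpy as np, cv2
def cam(n):
    c=camera_info(n); R=cv2.Rodrigues(np.array(c["rvec"],float))[0]; return np.array(c["K"]),R,np.array(c["tvec"],float).ravel()
def ray(n,u,v,z):
    K,R,t=cam(n); d=R.T@np.linalg.inv(K)@[u,v,1]; o=-R.T@t; return o+d*(z-o[2])/d[2]
def cloud(n,D):
    K,R,t=cam(n); v,u=np.mgrid[:480,:640]; P=np.stack([(u-K[0,2])/K[0,0]*D,(v-K[1,2])/K[1,1]*D,D],-1)
    return (P-t)@R
def proj(n,p):
    K,R,t=cam(n); q=K@(R@np.array(p)+t); return q[:2]/q[2]
E
python3 - <<'E'
from h import *
for n in("top","scene"):
    I,D=get_image(n); cv2.imwrite(f"pics/{n}0.png",I[:,:,::-1]); np.savez(f"{n}0.npz",I=I,D=D)
    K,R,t=cam(n); print(n,-R.T@t,K[0,0],(D>0).mean())
E
```

```text
top [ 0.40996724 -0.05332025  0.87348699] 533.1628217380804 0.996201171875
scene [0.96675632 0.35240615 0.43088955] 480.3542925745723 0.996015625
```

View pics/top0.png

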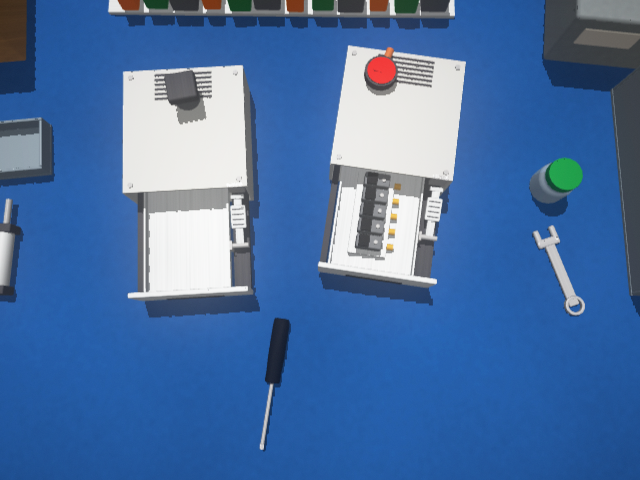

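View pics/scene0.png

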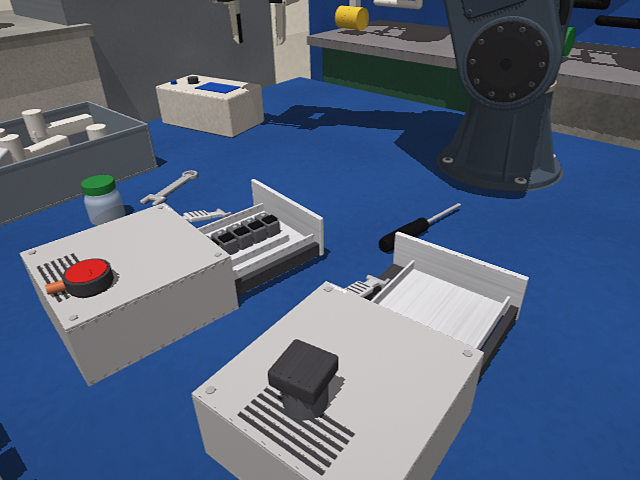

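The top view shows two units. The right one, with its panel at about (320–436, 265–283), holds the row of five valves at about (372, 215) and has its lever at about (433, 212). The left unit is empty. Next I measure the panel and housing direction and zoom in on the lever.

Run:
```python
from h import *
z=np.load("top0.npz"); I,D=z["I"],z["D"]; P=cloud("top",D)
v,u=np.mgrid[:480,:640]
m=(u>310)&(u<445)&(v>250)&(v<300)&(P[...,2]>.072)&(P[...,2]<.085)
k,n=cv2.connectedComponents(m.astype(np.uint8)); 
Q=P[m]; c,s,a=cv2.minAreaRect(Q[:,:2].astype(np.float32)); print("panel",c,s,a,np.median(Q[:,2]),m.sum()); print(cv2.boxPoints((c,s,a)))
m=(u>325)&(u<475)&(v>30)&(v<190)&(abs(P[...,2]-.088)<.006)
Q=P[m]; r=cv2.minAreaRect(Q[:,:2].astype(np.float32)); print("housing",r,np.median(Q[:,2])); print(cv2.boxPoints(r))
for vv in range(170,260,4): print(vv,[int(1000*x) for x in P[vv,418:448:3,2]])
for uv in [(320,265),(436,283)]: print(ray("top",*uv,.078))
cv2.imwrite("pics/c1.png",cv2.resize(I[160:300,310:470,::-1],None,fx=5,fy=4.2*5/4.2*0.85,interpolation=cv2.INTER_CUBIC))
```

```text
panel (0.5039829015731812, -0.14007364213466644) (0.17928102612495422, 0.008635480888187885) 82.15958404541016 0.07765312791947576 673
[[ 0.48747727 -0.22828719]
 [ 0.496032   -0.22946519]
 [ 0.5204885  -0.05186009]
 [ 0.5119338  -0.0506821 ]]
housing ((0.7570707201957703, -0.17538046836853027), (0.1902294158935547, 0.20239585638046265), 82.0751953125) 0.08808979119584157
[[ 0.64372545 -0.2556343 ]
 [ 0.8441884  -0.2835393 ]
 [ 0.870416   -0.09512663]
 [ 0.66995305 -0.06722164]]
170 [86, 85, 87, 89, 89, 87, 89, 92, 87, 88]
174 [90, 88, 89, 86, 88, 90, 90, 89, 89, 90]
178 [31, 33, 45, 28, 87, 86, 88, 90, 87, 88]
182 [33, 35, 46, 28, 69, 70, 71, 74, 78, 76]
186 [31, 36, 29, 29, 27, 30, 27, 27, 57, 55]
190 [31, 40, 28, 28, 64, 64, 65, 61, 66, 0]
194 [31, 45, 28, 27, 28, 63, 62, 62, 1, 0]
198 [32, 45, 28, 58, 63, 64, 60, 0, -1, 1]
202 [30, 46, 26, 61, 63, 62, 63, 63, 65, 0]
206 [34, 47, 30, 60, 63, 61, 58, 61, 0, 0]
210 [37, 24, 26, 58, 57, 58, 59, 57, 0, 1]
214 [42, 29, 30, 56, 57, 55, 61, 57, 0, 0]
218 [45, 27, 53, 57, 56, 56, 59, 57, 0, -2]
222 [43, 26, 27, 873, 53, 50, 26, 0, -1, -1]
226 [45, 28, 28, 51, 50, 52, 0, 0, 0, -1]
230 [45, 28, 29, 48, 50, 51, -1, 0, 0, 0]
234 [48, 49, 29, 46, 49, 48, 0, 0, 3, 0]
238 [46, 44, 43, 46, 45, 49, 52, 0, -2, 2]
242 [31, 25, 26, 29, 27, 28, -2, 0, 1, -1]
246 [27, 28, 25, 26, 28, 30, -1, 0, 0, -2]
250 [30, 29, 28, 28, 26, 2, 0, 1, 0, 0]
254 [29, 26, 28, 29, 28, 0, 0, -1, -1, 0]
258 [27, 28, 27, 27, 29, 0, 0, 0, -3, -2]
[ 0.51480106 -0.05452843  0.078     ]
[ 0.48979598 -0.22811178  0.078     ]
```

View pics/c1.png

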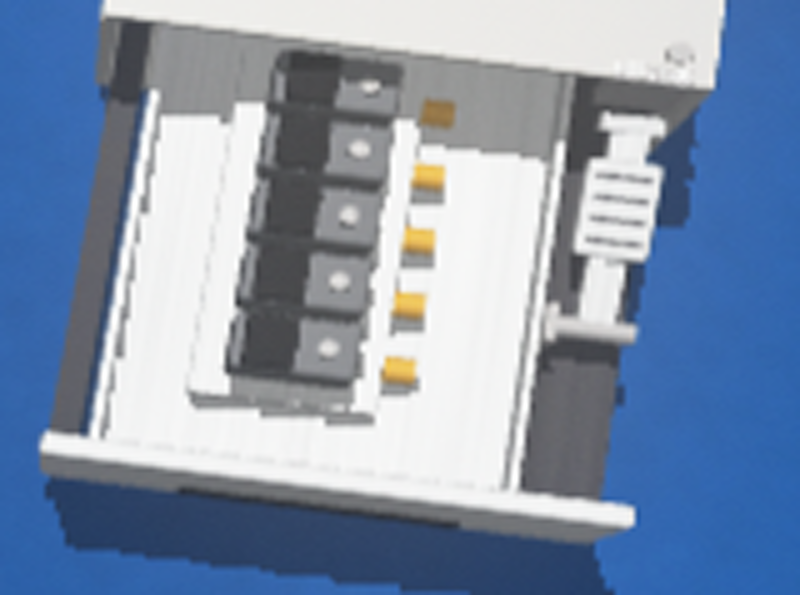

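```bash
cat >> h.py <<'E'
from scipy.spatial.transform import Rotation as Rot
F=np.array([.4997,-.1395]); ang=np.arctan2(-.0279,.2005); d=np.array([np.cos(ang),np.sin(ang)]); r=np.array([d[1],-d[0]])
def q(a):
    best=None
    for b in (a,a+np.pi):
        M=np.array([[np.cos(b),np.sin(b),0],[np.sin(b),-np.cos(b),0],[0,0,-1]]); 
        w=Rot.from_matrix(M).as_quat(); w=[w[3],*w[:3]]
        j=ik([.6,-.2,.2],w)
        if j is not None and (best is None or abs(j[5])<best[0]): best=(abs(j[5]),w)
    return best[1]
E
python3 - <<'E'
from h import *
p1=F+.118*d+.076*r; p2=ray("top",433.6,209.4,.061)[:2]; print(d,p1,p2,"knob",ray("top",380,70,.12), read_t())
p=(p1+p2)/2
grip(0.0); move_to([*p,.16],q(ang)); print(read_position(),read_qpos(),read_t(),read_force())
move_l([*p,.095]); print(read_position(),read_t(),read_force())
I,D=get_image("scene"); cv2.imwrite("pics/s1.png",I[:,:,::-1])
I2,D=get_image("top"); cv2.imwrite("pics/t1.png",np.vstack([cv2.resize(I[150:290,150:350,::-1],(600,420)),]))
E
```

```text
[ 0.99045671 -0.13782415] [ 0.60609926 -0.23103796] [ 0.60681289 -0.23130019] knob [ 0.80992411 -0.14253252  0.12      ] 0.1
[ 0.60605007 -0.23219233  0.1602569 ] [-4.37508910e-01  6.08693512e-01  1.44588885e+00 -2.10616396e-04
  1.08670501e+00 -2.97516727e-01] 3.375 [ 0.13391247 -0.65868417  0.43463529]
[ 0.60669659 -0.23163188  0.09567354] 3.9583 [-0.34513297  0.37416433  0.10876361]
```

View pics/t1.png

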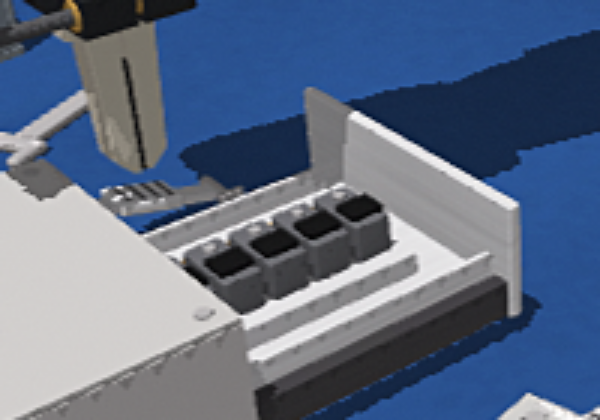

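Both pad estimates agree to within 1 mm. The closed fingers at crop (130, 160) hang above the ribbed pad at (140, 195), so I press now.

Run:
```python
from h import *
p=read_position()[:2]
print(move_l([*p,.0665],speed=.04,force_limit=25),read_position(),read_force(),read_t())
wait(.3); print(read_position(),read_force())
move_l([*p,.13]); 
I,D=get_image("top"); cv2.imwrite("pics/t2.png",I[:,:,::-1]); 
I,D=get_image("scene"); cv2.imwrite("pics/s2.png",cv2.resize(I[150:290,150:350,::-1],(600,420)))
print(read_position(),read_t(),read_force())
```

```text
False [ 0.60702554 -0.23159829  0.06640468] [ 1.14110677 -0.64842901  2.58829354] 4.925
[ 0.60697096 -0.23155664  0.06643724] [ 1.7926782  -0.34437707  1.62120539]
[ 0.60635992 -0.23126606  0.12854281] 5.9 [-0.54582799  0.0547816  -0.90024148]
```

View pics/s2.png

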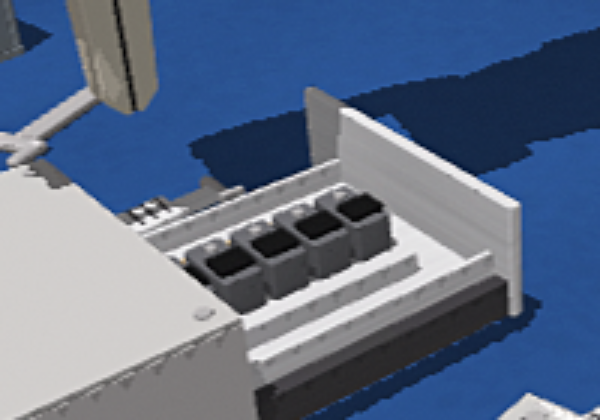

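The lever now lies level, with its pad at crop (150, 212), so it is down. Next I push the tray with the jaws turned parallel to the panel.

Run:
```python
from h import *
P=lambda s,z:[*(F+(s-.0075)*d),z]
p=read_position(); move_l([*p[:2],.18],speed=.3)
move_to(P(-.05,.18),q(ang+np.pi/2)); move_l(P(-.05,.06),speed=.2); print(read_position(),read_t(),read_force())
S=lambda:(np.array(read_position()[:2])-F)@d+.0075
print(move_l(P(-.008,.06),speed=.1,force_limit=15),S())
print(move_l(P(.158,.06),speed=.06,force_limit=20),S(),read_force(),read_t())
wait(.3); print(S(),read_force())
I,D=get_image("top"); cv2.imwrite("pics/t3.png",I[:,:,::-1])
```

```text
[ 0.44327289 -0.13181539  0.06062849] 8.4 [-0.23258017  0.64490714  0.82535413]
False -0.008304987745574473
True 0.14737517987487933 [0.51455635 0.17536605 0.02039044] 11.275
0.14693871116498128 [1.00935632 0.04051643 0.12003549]
```

View pics/t3.png

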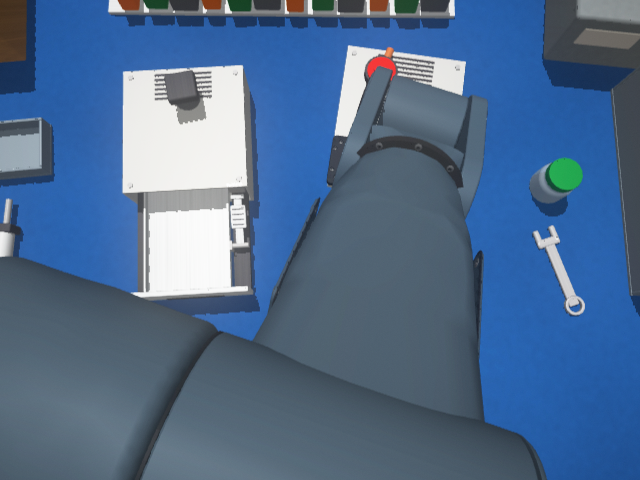

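Force stopped the push at about 0.147 m, which fits the end stop at 0.150 m given the calibration error. I'll retreat and check.

Run:
```python
from h import *
P=lambda s,z:[*(F+(s-.0075)*d),z]
move_l(P(.09,.06),speed=.15); move_l(P(.09,.2),speed=.25); move_j([-1.288,.351,1.652,0,1.139,-.085])
I,D=get_image("top"); cv2.imwrite("pics/t4.png",I[:,:,::-1]); C=cloud("top",D)
v,u=np.mgrid[:480,:640]
m=(u>325)&(u<460)&(v>168)&(v<215)&(C[...,2]>.070)&(C[...,2]<.083)
c=cv2.minAreaRect(C[m][:,:2].astype(np.float32)); b=cv2.boxPoints(c); print(c, "face s:",np.sort((b-F)@d), m.sum())
D0=np.load("top0.npz"); g=(slice(55,305),slice(115,265)); print("spare diff",(np.abs(I.astype(int)-D0["I"])[g].max(-1)>60).sum(),read_t(),read_force())
```

```text
((0.6509814858436584, -0.16306442022323608), (0.184439018368721, 0.014354431070387363), 84.3012466430664) face s: [0.14233626 0.14949108 0.15667994 0.16383476] 759
spare diff 0 14.825 [ 0.44541186 -0.28067308 -0.39706647]
```

View pics/t4.png

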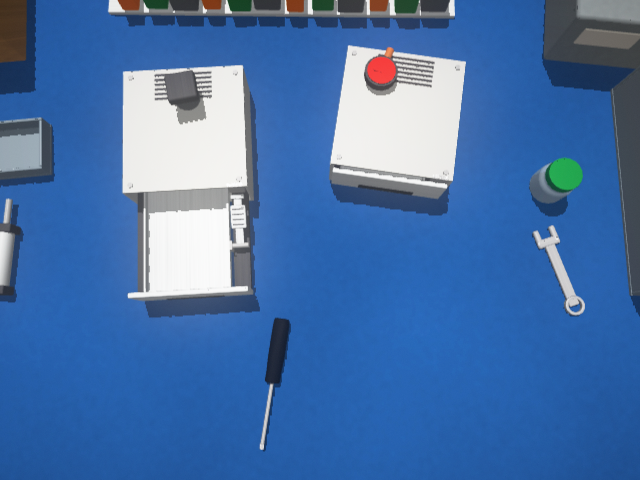

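The tray is home, with its panel against the housing mouth at about (390, 183). The empty tray's image is unchanged, so I'm handing in.

```bash
python3 -c "
from plant import *
hand_in(); print(read_t())"
```

```text
the job is handed in; nothing more can be done
the job is handed in; nothing more can be done
```

The valve tray is pushed home and the job is handed in. The last clock reading before hand-in was 14.8 s, against the 38 s limit; `hand_in()` gives no verdict.

**What I did:** I pressed the release lever of the right-hand unit, the one with five valves, with closed fingers. The fingertips went down to about 47 mm. I then pushed the front panel straight in until the force limit stopped the move, and backed the arm off to its start pose.

**Checks:**
- **Pad position:** the two estimates, one from the panel and one from the image, agreed to within 1 mm.
- **Lever:** after the press, the picture showed it lying level, so it was down.
- **Tray travel:** the push stopped at about 0.147 m by arm position. The final depth image gives roughly 0.146 m, and 0.138 m is needed. That depth fit is rough (corners at 0.142 and 0.149 m) because the housing edge got into it. I take the 3–4 mm short of the nominal 0.150 m to be finger-thickness and calibration error.
- **Empty unit:** comparing the top view before and after, no pixel changed noticeably there.
- **Robot:** it is clear of everything, with the force reading below 1 N.

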